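# Rehang the lift-off cupboard door

## Robot

A 6-joint arm with a two-finger parallel gripper is mounted at the origin on the work surface. World frame = base frame: x ahead of the robot, y to its left, z up, the work surface at z = 0. Lengths are in m, angles in degrees, forces in N, time in s.
With the tool pointing down it reaches from about 0.4 to 0.825 m from the base axis. Payload 7 kg.
Tool frame: the origin (TCP) lies on the front face of the gripper's body, between the roots of the fingers; the fingertips stand 66 mm ahead of it and the grasp point (between the pads) lies 47 mm ahead of it; z points along the fingers, y is the line along which they close (so a half turn about z gives the same grasp; the last joint's range is limited). The gripper opens to 88 mm and grips with 3 to 60 N. Pads are 19 mm wide; open, the fingers measure 130 mm over their backs; the gripper's body (78 mm by 193 mm) begins 47 mm behind the grasp point.
Start: joints at [-55.285, 20.546, 0.682, 0, -70.136, -16.507], TCP at [0.211, -0.641, 0.292] pointing down, gripper open.
Joint ranges: [-176.03, 176.03], [-82.01, 121.73], [-58.28, 71.71], [-173.87, 95.51], [-174.79, -0.11], [-173.66, 173.66]. Speed limits (degrees/s): [136.94, 136.94, 172.46, 180, 180, 180].

## Interface

Orientations are given as [roll, pitch, yaw] about the fixed x, y, z axes, in that order (R = Rz(yaw) Ry(pitch) Rx(roll)).
In Python, from plant import ctrl gives the robot as it stands.
- The arm moves only by the tool send_rows, never from a script. Its argument "deltas" is a list of rows, each a list of 2 entries, a list of its own where there are three numbers: the shift along the tool's x, y, z each as a share of 800 mm, from -1 to 1, then the turn about the tool's z as a share of 90 degrees, from -1 to 1. A call has exactly 5 rows; each row is the pose to reach, as a shift and turn from the pose commanded when the call began, along the tool's axes at that moment; what a row does not reach only later rows make up. A row lasts 1/12 s, in which the tool goes at most 41.7 mm and 7.16 degrees, less where a joint would pass 70% of its speed; a pose out of reach is approached as far as the arm can. A call with a number of a shift or a turn outside -1 to 1 is refused whole. A call with a gripper value outside its range is refused whole. "gripper" is the opening, from 0 (shut) to 1 (fully open), set as the call begins (left out, the last holds). The fingers move at their own pace and stop on an object; the grip force is fixed at half the most. Time passes only in rows, so rows that repeat a pose let the fingers close, or fill a call up. It gives the time, the measured TCP pose, the force, the opening and the grip force at its end, in the units of the state.
- ctrl.get_obs(): the state, without advancing time (a new reading comes with each control period).
- ctrl.snapshot(name): name is "scene" or "top"; returns a dict with "color" (400x640x3 uint8, red, green, blue), "vertical_fov" (degrees; the focal length in pixels is half the picture's height over the tangent of half this angle, whatever the lens; pixels are square), "cx", "cy" (the principal point, pixels), "rvec" (rotation vector, rad) and "tvec" (3), from world to camera coordinates, as OpenCV has them. Camera axes: x right, y down, z forward; pixel columns grow to the right and rows downward; lengths in m; the calibration is good to about 2 mm. A picture is of the moment at which its call begins. There is no depth.
- ctrl.close_job(): hands the job in; it is judged then, once.
Trained networks look in a picture, given as the dict that the camera call returned (one of the last four; its "shot" number tells which), for a name from the list of things; names that differ only in an ending like _2 or _b are one class to them, and where a whole thing is asked for, a point or a joint stands for the part that bears it (a point fixed in the world has none). Each returns a list of dicts, best first, with "conf" (0 to 1); they miss things now and then, are a little off and sometimes report something else, mostly with a low value. They report only what shows in the picture. A call takes as long as a camera call.
- ctrl.boxes_of(picture, thing): "xy" ([column, row] as shares, 0 to 1, of the picture: columns of its width, rows of its height, amid what is visible of it).
- ctrl.cut_out(picture, thing): "pixels" (400x640 bool, what is visible of it) and "xy" ([column, row] as shares, 0 to 1, of the picture: columns of its width, rows of its height, amid what is visible of it).
The state is a dict: "clock": time; "joint_pos": joint angles; "qvel": joint speeds; "tau": joint torques, N m; "tool_pos": TCP position; "orientation": TCP orientation; "force": force on the tool from outside, world axes, zero at the start; "moment": the same for the moment, N m; "opening": finger opening in m; "gripper_force": force on a finger pad.
Only numpy, scipy, OpenCV 4.12 (cv2) and the standard library are available. Lean on these libraries where they do the work, as an engineer would, in place of code of your own. Each camera call takes 0.05 s, during which the arm holds its last target. There are 200 camera calls.

## Task

Take the small wooden door from its slanted rest and hang it back on the cupboard: holding it standing open and upright, lower both hinge knuckles together onto the two pins until they sit fully down. Then swing the door fully shut and let go; do not drop or slam it, and leave the other things on the bench where they are.

Things in the scene. Friction and masses are not known exactly. Their poses are not given: they have to be found in the camera images.
- door_center (a point): centre of the loose door's leaf: pale wood, 160 mm wide, 168 high, 16 thick, about 0.3 kg. Axes: z up the leaf (parallel to the hinge axis), x square to the leaf with the outer face (straps, knob) at -x, +y across it to the hinge edge. The hinge axis lies 93 mm from here in +y, in the leaf's mid-plane; top and bottom edges 84 mm above and below
- door_top (a point): middle of the leaf's top edge, axes as the door's. At the start the door lies inner face down on the slanted rest, top edge up, hinge edge away from the robot, leaning 0.56 rad (32 degrees) from vertical. The top 60 mm of the leaf are free on both sides, so it can be pinched there across its 16 mm, along the slope of the leaf
- door_knob (a point): foot of the door's steel knob on the outer face, 57 mm from the leaf's centre towards the free edge and 14 mm below it; 24 mm across, it stands out 24 mm
- knuckle_low (a point): the lower steel knuckle of the door: centre of its lower mouth, on the hinge axis, 20 mm above the level of the leaf's bottom edge. A tube open at both ends, 26 mm tall, bore 15 mm, outside 22 mm. Axes as the door's
- knuckle_top (a point): the upper knuckle of the door, the same tube, its lower mouth 95 mm above that of the lower one
- pin_low (a point): the lower pintle pin on the cupboard: centre of its foot, on the flat shoulder (6 mm thick) that carries the knuckle, 32 mm above the bench. The pin is 12 mm thick and stands 24 mm straight up from this point, its last 9 mm tapering to a 4 mm tip. Axes as the cupboard's
- pin_top (a point): the upper pintle pin, the same, straight above the lower one by 95 mm. With the knuckles 24 to 63 mm above their shoulders the door is clear of pins and brackets and can be moved sideways; from higher up the lower knuckle would catch on the upper pin
- cupboard: wooden cupboard without its door, fixed, 160 mm wide, 120 deep, 172 high. z up; its open front looks along -x, roughly to the robot. Origin on the bench 70 mm in front of the middle of the front. The pins stand outside its left (+y) wall, their common axis at x 60, y 94 mm
- doorway (a point): where the leaf's centre lies when the door is hung and fully shut, 96 mm above the bench; axes as the cupboard's, and the shut door's axes are the same. The leaf then covers the front, its top 8 mm above the cupboard. The hung door swings freely with no spring or catch, stays where it is left, and opens towards -x (clockwise from above)
- rest: slanted wooden rest on which the door lies at the start, fixed; 110 mm wide, about 110 high. Origin on the bench, roughly below the middle of the leaf's top edge; z up, the leaning door's outer face looks towards its -x axis and upwards
- sanding_block: bystander: cork sanding block with a wooden grip, 110 x 50 x 46 mm, origin at the middle of its underside
- tape_measure: bystander: black tape measure case, 72 x 36 x 66 mm, origin at the middle of its underside
- glue_bottle: bystander: white glue bottle, 64 mm across, 170 mm tall, origin at the middle of its underside
- screw_jar: bystander: glass jar with a steel cap, 72 mm across, 90 mm tall, origin at the middle of its underside
- paint_tin: bystander: paint tin, 100 mm across, 110 mm tall, origin at the middle of its underside
- hammer: bystander: hammer lying on its side, origin at the middle of its underside
- offcut: bystander: pine offcut lying flat, 200 x 55 x 22 mm, origin at the middle of its underside

How it is judged:
By the outcome, as a careful person would: the job done as asked, in the order asked, and still so for the second after the job is handed in, with the robot touching nothing.
It also fails if it takes over 72 s, if anything falls off the work surface, if the arm or the gripper's body presses on something with over 40 N, if the wrist force passes 120 N, or if a joint passes its speed limit or range.

## Working session

There is one attempt and no reset: what is moved stays moved. The work goes in short steps, Python scripts to look and compute and a tool call to move; the robot and the scene stay as the last step left them, time stands still between calls to the robot, and variables do not carry over. Pictures are saved under pics/ and viewed, at most 10 in all, crops included, and the job is handed in when it is done.

Besides the shell and the picture viewer there is one more tool, called after "Emit:" as name(argument=value, ...), one argument or row to a line, values as JSON. send_rows: Moves the arm, as the interface text tells. Shift numbers are shares of 800 mm and turn numbers shares of 90 degrees, none past 1 either way. Its arguments: {"type":"object","properties":{"deltas":{"type":"array","items":{"type":"array"}},"gripper":{"type":"number"}},"required":["deltas"]}

```bash
ls; mkdir -p pics; python3 - <<'E'
from plant import ctrl
import cv2,numpy as np
o=ctrl.get_obs();print({k:np.round(v,3) for k,v in o.items()})
for n in("scene","top"):
    s=ctrl.snapshot(n);cv2.imwrite(f"pics/{n}0.png",s["color"][:,:,::-1])
    print(n,s["vertical_fov"],s["cx"],s["cy"],s["rvec"],s["tvec"])
    R=cv2.Rodrigues(np.array(s["rvec"]))[0];print(-R.T@s["tvec"])
    for t in["door_center","door_top","door_knob","knuckle_low","knuckle_top","pin_low","pin_top","cupboard","doorway","rest"]:
        print(t,[(np.round(np.array(b["xy"])*[640,400],1),round(b["conf"],2)) for b in ctrl.boxes_of(s,t)][:3])
E
```

```text
pics
{'clock': np.float64(0.0), 'joint_pos': array([-5.5284e+01,  2.0592e+01,  6.3400e-01, -1.9000e-02, -7.0137e+01,
       -1.6506e+01]), 'qvel': array([-0.008,  0.029,  0.03 ,  0.161, -0.07 , -0.122]), 'tau': array([-1.0000e-03, -5.8271e+01,  2.9307e+01,  6.9970e+00,  7.0000e-03,
       -0.0000e+00]), 'tool_pos': array([ 0.211, -0.641,  0.291]), 'orientation': array([ 1.79904e+02, -1.00000e-02, -1.61796e+02]), 'force': array([-0.357, -0.005,  0.461]), 'moment': array([ 0.011, -0.018, -0.015]), 'gripper_force': np.float64(0.0), 'opening': np.float64(0.088)}
scene 51.322090393850885 317.9886236038623 202.162153161382 [ 2.10892661  1.1232593  -0.48847981] [-0.31707037 -0.24896807  2.07987803]
[ 1.57290244 -0.65734601  1.25788929]
door_center [(array([265.6, 216.1]), 0.87), (array([364.3, 189. ]), 0.37)]
door_top [(array([266. , 213.2]), 0.42)]
door_knob [(array([262.8, 230.7]), 0.73), (array([262.4, 214.3]), 0.63)]
knuckle_low [(array([261.6, 212.7]), 0.57)]
knuckle_top [(array([262.5, 210.8]), 0.74), (array([260.8, 229.3]), 0.4)]
pin_low [(array([362.9, 192. ]), 0.79)]
pin_top [(arra
[... 179 characters left out ...]
ay([260.8, 228.7]), 0.56)]
top 47.12977802434983 320.9536793849359 195.52420630380414 [ 2.18304121 -2.14583934  0.143584  ] [-0.02463704  0.64030052  1.55464258]
[0.44843107 0.00330614 1.62061838]
door_center [(array([379.9, 238.1]), 0.65)]
door_top [(array([378.1, 239.7]), 0.57)]
door_knob [(array([380.8, 236.4]), 0.66), (array([315.3, 149.3]), 0.16)]
knuckle_low [(array([376.4, 238.1]), 0.7)]
knuckle_top [(array([382.5, 239.2]), 0.78)]
pin_low [(array([253.4, 200.7]), 0.63), (array([316.5, 182.7]), 0.48)]
pin_top [(array([254.8, 200.7]), 0.9)]
cupboard [(array([256.8, 200.3]), 0.57)]
doorway [(array([253.5, 201.2]), 0.75), (array([378. , 239.5]), 0.71)]
rest [(array([354.5, 240.8]), 0.55)]
```

```bash
python3 - <<'E'
import cv2,numpy as np
a=cv2.imread("pics/scene0.png");b=cv2.imread("pics/top0.png")
cv2.imwrite("pics/v1.png",cv2.resize(a[120:320,180:440],None,fx=3,fy=3,interpolation=cv2.INTER_CUBIC))
cv2.imwrite("pics/v2.png",cv2.resize(b[130:330,190:450],None,fx=3,fy=3,interpolation=cv2.INTER_CUBIC))
E
```

```text
(no output)
```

View pics/v1.png

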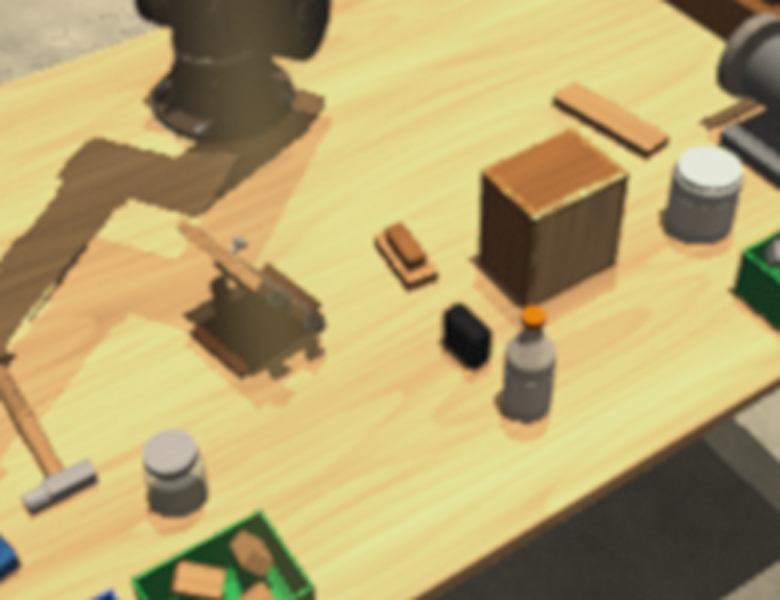

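View pics/v2.png

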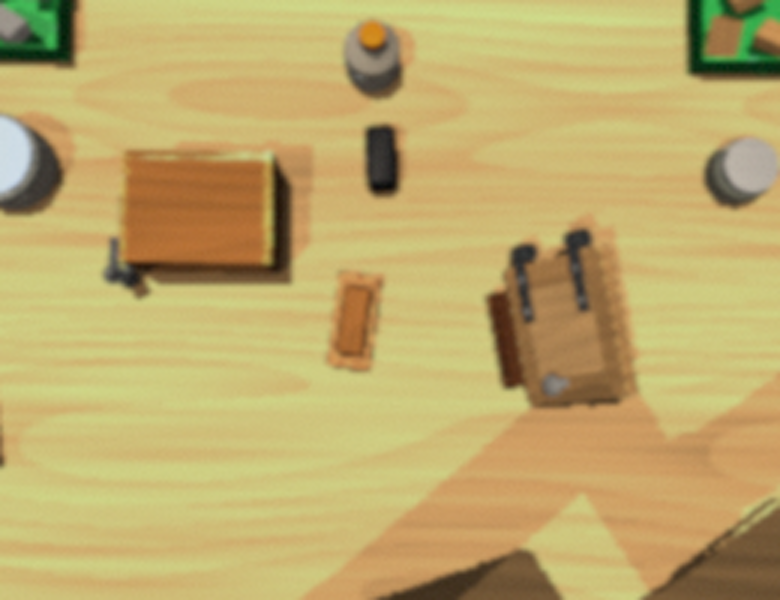

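View pics/scene0.png

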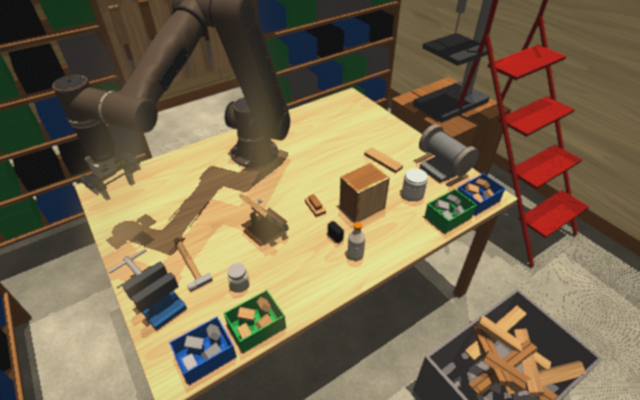

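The top view (crop scale 3, offset 190,130) shows the cupboard top at crop (125–275, 155–265), with pins near (118,270). The door lies outer face up, with knuckles near (522,255) and (577,240) and the knob near (553,383). Its top edge is on the right (-y) side and its hinge edge is ahead (+x). In the scene view, the cupboard back and the door's top edge are visible. Next I'll fit models to the masks.

```bash
cat > h.py <<'E'
from plant import ctrl
import cv2,numpy as np
from scipy.optimize import minimize
from scipy.spatial.transform import Rotation as Ro
S=4
def proj(s,P):
    f=200/np.tan(np.radians(s["vertical_fov"])/2)
    K=np.array([[f,0,s["cx"]],[0,f,s["cy"]],[0,0,1.]])
    return cv2.projectPoints(np.asarray(P,float).reshape(-1,1,3),np.array(s["rvec"]),np.array(s["tvec"]),K,None)[0].reshape(-1,2)
def box(lo,hi): return np.array([[a,b,c] for a in(lo[0],hi[0]) for b in(lo[1],hi[1]) for c in(lo[2],hi[2])],float)/1000
def tube(x,y,z0,z1,r,n=12):
    a=np.arange(n)*2*np.pi/n
    return np.array([[x+r*np.cos(t),y+r*np.sin(t),z] for t in a for z in(z0,z1)])/1000
KN=np.array([[-h,-57+12*np.cos(t),-14+12*np.sin(t)] for h in(8,32) for t in np.arange(12)*np.pi/6])/1000
DOOR=[box((-8,-80,-84),(8,80,84)),tube(0,93,-64,-38,11),tube(0,93,31,57,11),KN]
CUP=[box((70,-80,0),(190,80,172))]
PINS=[tube(60,94,32,56,5),tube(60,94,127,151,5)]
def mask(s,parts,R,t):
    m=np.zeros((400*S,640*S),np.uint8)
    for p in parts:
        q=proj(s,p@R.T+t); h=cv2.convexHull(((q+.5)*S).astype(np.float32)).round().astype(np.int32)
        cv2.fillConvexPoly(m,h,1)
    return cv2.resize(m.astype(np.float32),(640,400),interpolation=cv2.INTER_AREA)
def cost(shots,masks,parts,R,t):
    c=0
    for s,m in zip(shots,masks):
        r=mask(s,parts,R,t); c+=1-np.minimum(r,m).sum()/np.maximum(r,m).sum()
    return c
def best(s,name,near=None):
    L=ctrl.cut_out(s,name)
    return [(l["conf"],np.array(l["xy"])*[640,400],l["pixels"].astype(np.float32)) for l in L]
def fit(f,x0,st):
    r=None
    for k in range(3):
        sim=np.vstack([x0]+[x0+np.eye(len(x0))[i]*st[i] for i in range(len(x0))])
        r=minimize(f,x0,method="Nelder-Mead",options=dict(initial_simplex=sim,maxiter=300,xatol=1e-4,fatol=1e-5)); x0=r.x; st=np.array(st)*-.5
    return r
E
cat > fit0.py <<'E'
from h import *
sh=[ctrl.snapshot(n) for n in("scene","top")]
dm=[];cm=[]
for s,dxy,cxy in zip(sh,[(265,215),(380,238)],[(363,192),(255,201)]):
    for n,xy,out in(("door_center",dxy,dm),("cupboard",cxy,cm)):
        L=[l for l in best(s,n) if np.hypot(*(l[1]-xy))<20]; print(n,[(round(l[0],2),l[1].round(1),l[2].sum()) for l in L]); out.append(L[0][2])
np.savez("m.npz",dm=dm,cm=cm)
DR=lambda yaw,lean:Ro.from_euler("ZY",[yaw,lean]).as_matrix()
# door: x axis (inner) toward -y world: yaw=-90; leaning top toward +x_door horizontally: rot about y by +lean
fd=lambda p:cost(sh,dm,DOOR,DR(np.radians(p[3]*100),.56),p[:3])
r=fit(fd,np.array([.34,-.2,.12,-.8]),np.array([.02,.02,.02,.1]))
print("door",r.x.round(4),r.fun); T=DR(np.radians(r.x[3]*100),.56)@[0,0,.084]+r.x[:3];print("top",T)
fc=lambda p:cost(sh,cm,CUP,Ro.from_euler("z",p[2]*100,degrees=True).as_matrix(),np.array([p[0],p[1],0]))
q=fit(fc,np.array([.32,.22,0.]),np.array([.02,.02,.05]))
print("cup",q.x.round(4),q.fun)
Rc=Ro.from_euler("z",q.x[2]*100,degrees=True).as_matrix()
print("pin",Rc@[.06,.094,0]+[q.x[0],q.x[1],0])
for s,n in zip(sh,("scene","top")):
    im=cv2.resize(s["color"][:,:,::-1],None,fx=4,fy=4,interpolation=cv2.INTER_CUBIC)
    for parts,R,t,c in((DOOR,DR(np.radians(r.x[3]*100),.56),r.x[:3],(0,0,255)),(CUP+PINS,Rc,np.array([q.x[0],q.x[1],0]),(255,0,0))):
        for p in parts:
            h=cv2.convexHull(((proj(s,p@R.T+t)+.5)*4).astype(np.float32)).astype(np.int32); cv2.polylines(im,[h],True,c,1)
    x0,y0=(230,150) if n=="scene" else (215,160)
    cv2.imwrite(f"pics/f_{n}.png",im[y0*4:(y0+120)*4,x0*4:(x0+195)*4])
E
python3 fit0.py
```

```text
door_center [(0.83, array([265.5, 212.9]), np.float32(344.0))]
cupboard [(0.74, array([360. , 194.8]), np.float32(2272.0))]
door_center [(0.96, array([379.8, 239. ]), np.float32(1872.0))]
cupboard [(0.85, array([256.4, 201.1]), np.float32(2329.0))]
door [ 0.4907 -0.2052  0.1023 -0.7861] 0.22736597061157227
top [ 0.49947951 -0.24890833  0.1734695 ]
cup [0.4817 0.196  0.0142] 0.11400610208511353
pin [0.53937138 0.29144272 0.        ]
```

View pics/f_scene.png

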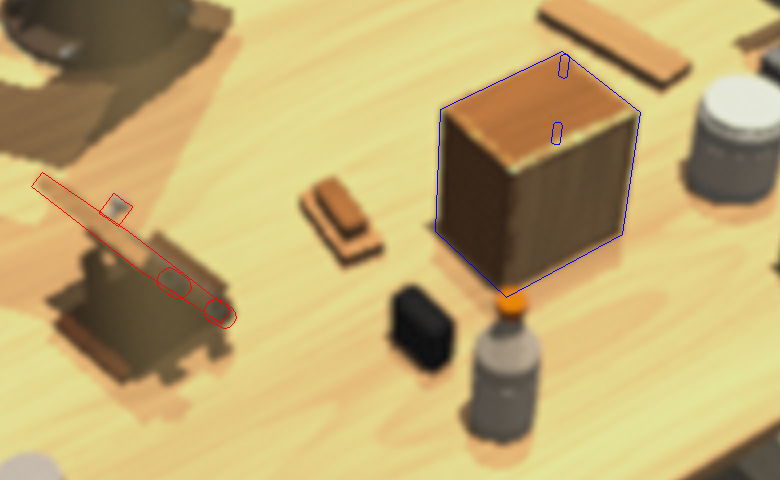

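View pics/f_top.png

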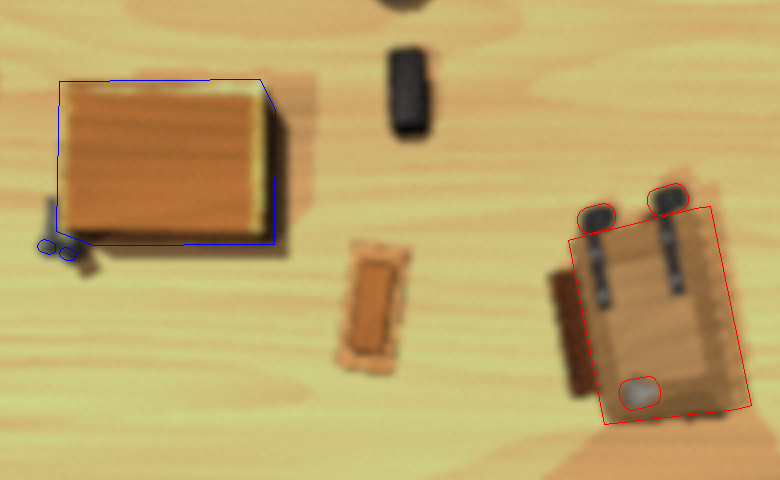

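```bash
cat > fit1.py <<'E'
from h import *
sh=[ctrl.snapshot(n) for n in("scene","top")]
G=[]
for s in sh:
    g=cv2.GaussianBlur(s["color"].astype(np.float32),(0,0),1.0)
    G.append(np.sqrt(sum(cv2.Sobel(g[:,:,c],cv2.CV_32F,1,0)**2+cv2.Sobel(g[:,:,c],cv2.CV_32F,0,1)**2 for c in range(3))))
def seg(P,Q,n=60): return np.array(P)+(np.array(Q)-P)*np.linspace(.03,.97,n)[:,None]
def score(E,R,t):
    return -sum(cv2.remap(G[k],*[m.astype(np.float32) for m in np.split(proj(sh[k],np.vstack(e)@R.T+t),2,axis=1)],cv2.INTER_LINEAR).mean() for k,e in enumerate(E) if e)
c=lambda x,y,z:np.array([x,y,z])/1000
top=[seg(c(70,-80,172),c(190,-80,172)),seg(c(190,-80,172),c(190,80,172)),seg(c(190,80,172),c(70,80,172)),seg(c(70,80,172),c(70,-80,172))]
base=[seg(c(190,-80,0),c(190,80,0)),seg(c(190,-80,0),c(190,-80,172)),seg(c(190,80,0),c(190,80,172))]
Rz=lambda a:Ro.from_euler("z",a,degrees=True).as_matrix()
for E in([top+base,top],[top+base,[]],[[],top]):
    f=lambda p:score(E,Rz(p[2]*100),np.array([p[0],p[1],0]))
    q=fit(f,np.array([.4817,.196,.0142]),np.array([.006,.006,.02]))
    print("cup",q.x.round(4),q.fun,(Rz(q.x[2]*100)@[.06,.094,0])[:2]+q.x[:2])
d=lambda s,z:seg(c(*s),c(*z))
L=[d((-8,-80,-84),(-8,-80,84)),d((-8,-80,84),(-8,80,84)),d((-8,80,84),(-8,80,-84)),d((-8,80,-84),(-8,-80,-84))]
Sc=[L[1],d((8,-80,84),(8,80,84)),d((-8,80,84),(8,80,84)),d((-8,-80,84),(8,-80,84))]
DR=lambda yaw:Ro.from_euler("ZY",[np.radians(yaw),.56]).as_matrix()
f=lambda p:score([Sc,L],DR(p[3]*100),p[:3])
r=fit(f,np.array([.4907,-.2052,.1023,-.7861]),np.array([.006,.006,.006,.03]))
print("door",r.x.round(4),r.fun,"top",DR(r.x[3]*100)@[0,0,.084]+r.x[:3])
E
python3 fit1.py
```

```text
cup [0.482  0.1956 0.0048] -540.8345947265625 [0.54117349 0.29014152]
cup [0.4802 0.1967 0.0087] -313.9649658203125 [0.53877055 0.29156971]
cup [0.4824 0.1944 0.0031] -236.43939208984375 [0.5418944  0.28869319]
door [ 0.488  -0.2043  0.1026 -0.7905] -336.62054443359375 top [ 0.49647112 -0.24813908  0.1737456 ]
```

Emit:
send_rows(
  deltas=[
    [[-0.04,0.03,0],0],
    [[-0.08,0.06,0],0],
    [[-0.12,0.09,0],0],
    [[-0.16,0.12,0],0],
    [[-0.2,0.149,0],0],
  ],
  gripper=0.75,
)

```text
clock: 1.92
tool_pos: [0.3262, -0.4764, 0.2923]
orientation: [-180.0, 0.0, -161.8]
force: [-0.4, -0.6, -0.1]
opening: 0.0662
gripper_force: 0.0
```

Emit:
send_rows(
  deltas=[
    [[-0.04,0.03,0],0],
    [[-0.08,0.06,0],0],
    [[-0.12,0.09,0],0],
    [[-0.16,0.12,0],0],
    [[-0.2,0.149,0],0],
  ],
)

```text
clock: 2.33
tool_pos: [0.4411, -0.3129, 0.2926]
orientation: [-180.0, 0.0, -161.8]
force: [0.9, -0.3, -0.3]
opening: 0.0657
gripper_force: 0.0
```

Emit:
send_rows(
  deltas=[
    [[-0.04,0.03,0],0.03],
    [[-0.07,0.05,0],0.06],
    [[-0.094,0.07,0],0.08],
    [[-0.094,0.07,0],0.08],
    [[-0.094,0.07,0],0.08],
  ],
)

```text
clock: 2.75
tool_pos: [0.495, -0.2369, 0.2922]
orientation: [-180.0, -0.0, -168.8]
force: [-0.2, -0.2, -0.0]
opening: 0.0658
gripper_force: 0.0
```

```bash
cat > arc.py <<'E'
import numpy as np
# h,z plane relative; top-mid h=0 at lean 32.1; inner-bottom corner pivot
th0=.56
def slab(th):
    u=np.array([np.sin(th),np.cos(th)]) # up
    n=np.array([np.cos(th),-np.sin(th)]) # inner normal
    return u,n
u,n=slab(th0); B=np.array([0,173.6])-168*u+8*n
for d in(32.1,28,24,20,16,12,8,4,0):
    th=np.radians(d);u,n=slab(th)
    top=B-8*n+168*u; zt=top[1]-30
    out=B-16*n; k=(zt-out[1])/u[1]; ho=(out+k*u)[0]
    hi=(B+168*u)[0]
    print(d,"ctr h %.1f"%((ho+hi)/2),"gap %.1f"%(hi-ho),"share %.3f"%((hi-ho+4)/88),"tcpz %.1f"%(zt+66))
E
python3 arc.py
```

```text
32.1 ctr h -10.7 gap 35.0 share 0.444 tcpz 209.6
28 ctr h -19.6 gap 32.1 share 0.410 tcpz 215.1
24 ctr h -28.8 gap 29.4 share 0.380 tcpz 219.7
20 ctr h -38.5 gap 27.0 share 0.352 tcpz 223.6
16 ctr h -48.5 gap 24.6 share 0.325 tcpz 226.7
12 ctr h -58.7 gap 22.4 share 0.300 tcpz 229.0
8 ctr h -69.2 gap 20.2 share 0.275 tcpz 230.5
4 ctr h -79.8 gap 18.1 share 0.251 tcpz 231.2
0 ctr h -90.5 gap 16.0 share 0.227 tcpz 231.0
```

Emit:
send_rows(
  deltas=[
    [[0,0,0.02],0],
    [[0,0,0.04],0],
    [[0,0,0.06],0],
    [[0,0,0.08],0],
    [[0,0,0.09],0],
  ],
)

```text
clock: 3.17
tool_pos: [0.4929, -0.2387, 0.2184]
orientation: [179.9, -0.1, -169.1]
force: [-0.3, 0.9, 0.3]
opening: 0.0653
gripper_force: 0.0
```

Emit:
send_rows(
  deltas=[
    [[0,0,0.005],0],
    [[0,0,0.01],0],
    [[0,0,0.013],0],
    [[0,0,0.013],0],
    [[0,0,0.013],0],
  ],
)

```text
clock: 3.58
tool_pos: [0.4946, -0.2382, 0.2103]
orientation: [-180.0, 0.0, -169.0]
force: [-0.5, -0.4, -0.4]
opening: 0.0659
gripper_force: 0.0
```

Emit:
send_rows(
  deltas=[
    [[0,0,0],0],
    [[0,0,0],0],
    [[0,0,0],0],
    [[0,0,0],0],
    [[0,0,0],0],
  ],
  gripper=0.5,
)

```text
clock: 4.0
tool_pos: [0.4944, -0.238, 0.2099]
orientation: [-180.0, 0.0, -169.0]
force: [-0.8, -0.2, 1.3]
opening: 0.045
gripper_force: 0.0
```

```bash
python3 - <<'E'
from h import *
o=ctrl.get_obs();print(o["tool_pos"],o["orientation"],o["force"],o["opening"])
a=ctrl.snapshot("scene");b=ctrl.snapshot("top")
A=cv2.resize(a["color"][160:250,215:315,::-1],(400,360),interpolation=cv2.INTER_CUBIC)
B=cv2.resize(b["color"][180:280,330:430,::-1],(360,360),interpolation=cv2.INTER_CUBIC)
cv2.imwrite("pics/g1.png",np.hstack([A,B]))
E
```

```text
[ 0.49435458 -0.23801522  0.20988695] [-1.79994891e+02  8.78358298e-03 -1.68985527e+02] [-0.8183758  -0.20082973  1.25657602] 0.04495492595347527
```

View pics/g1.png

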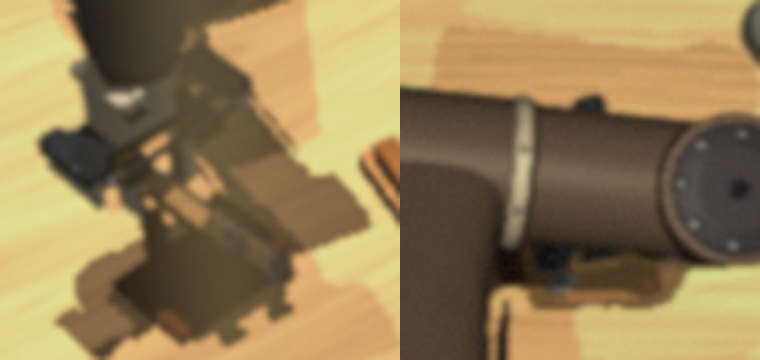

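The left half of the picture shows the fingers straddling the middle of the top edge, near (180,190). The door hasn't moved. I'll now tilt it up in an arc.

Emit:
send_rows(
  deltas=[
    [[0,0.002,-0.001],0],
    [[0,0.004,-0.003],0],
    [[0,0.007,-0.004],0],
    [[0,0.009,-0.006],0],
    [[0,0.011,-0.007],0],
  ],
  gripper=0.44,
)

```text
clock: 4.52
tool_pos: [0.4927, -0.2294, 0.2158]
orientation: [-180.0, 0.0, -169.0]
force: [-0.5, -2.3, 2.2]
opening: 0.0385
gripper_force: 1.3
```

Emit:
send_rows(
  deltas=[
    [[0,0.002,-0.001],0],
    [[0,0.005,-0.002],0],
    [[0,0.007,-0.003],0],
    [[0,0.009,-0.005],0],
    [[0,0.0115,-0.006],0],
  ],
  gripper=0.41,
)

```text
clock: 4.93
tool_pos: [0.491, -0.2201, 0.2204]
orientation: [180.0, 0.0, -169.0]
force: [1.2, -1.5, 0.9]
opening: 0.0362
gripper_force: 1.0
```

Emit:
send_rows(
  deltas=[
    [[0,0.002,-0.001],0],
    [[0,0.005,-0.002],0],
    [[0,0.007,-0.003],0],
    [[0,0.01,-0.004],0],
    [[0,0.012,-0.005],0],
  ],
  gripper=0.38,
)

```text
clock: 5.35
tool_pos: [0.4889, -0.2106, 0.2241]
orientation: [180.0, -0.0, -169.0]
force: [1.8, -1.1, 2.2]
opening: 0.0337
gripper_force: 0.8
```

Contact with about 1–2 N, as expected. Continuing the arc.

Emit:
send_rows(
  deltas=[
    [[0,0.002,-0.001],0],
    [[0,0.005,-0.002],0],
    [[0,0.007,-0.002],0],
    [[0,0.01,-0.003],0],
    [[0,0.0125,-0.004],0],
  ],
  gripper=0.35,
)

```text
clock: 5.77
tool_pos: [0.4869, -0.2008, 0.2273]
orientation: [180.0, -0.0, -169.0]
force: [0.4, -1.4, 0.8]
opening: 0.0306
gripper_force: 0.5
```

Emit:
send_rows(
  deltas=[
    [[0,0.003,-0.001],0],
    [[0,0.005,-0.001],0],
    [[0,0.008,-0.002],0],
    [[0,0.01,-0.002],0],
    [[0,0.013,-0.003],0],
  ],
  gripper=0.325,
)

```text
clock: 6.18
tool_pos: [0.485, -0.1907, 0.2297]
orientation: [180.0, -0.0, -169.0]
force: [0.4, -1.2, 1.1]
opening: 0.0284
gripper_force: 0.4
```

Emit:
send_rows(
  deltas=[
    [[0,0.003,0],0],
    [[0,0.005,-0.001],0],
    [[0,0.008,-0.001],0],
    [[0,0.01,-0.002],0],
    [[0,0.013,-0.002],0],
  ],
  gripper=0.3,
)

```text
clock: 6.6
tool_pos: [0.4831, -0.1805, 0.2314]
orientation: [180.0, -0.0, -169.0]
force: [-0.7, -0.6, -0.1]
opening: 0.0261
gripper_force: 0.3
```

Emit:
send_rows(
  deltas=[
    [[0,0.003,0],0],
    [[0,0.005,0],0],
    [[0,0.008,0],0],
    [[0,0.01,-0.001],0],
    [[0,0.013,-0.001],0],
  ],
  gripper=0.275,
)

```text
clock: 7.02
tool_pos: [0.4811, -0.1703, 0.2322]
orientation: [180.0, -0.0, -169.0]
force: [0.1, 0.3, -0.0]
opening: 0.024
gripper_force: 0.2
```

Emit:
send_rows(
  deltas=[
    [[0,0.001,0],0],
    [[0,0.002,0],0],
    [[0,0.004,0],0],
    [[0,0.006,0],0],
    [[0,0.008,0],0],
  ],
  gripper=0.24,
)

```text
clock: 7.43
tool_pos: [0.4799, -0.1641, 0.2321]
orientation: [180.0, -0.0, -169.0]
force: [0.1, -1.2, 0.8]
opening: 0.021
gripper_force: 0.1
```

Emit:
send_rows(
  deltas=[
    [[0,0,0],0],
    [[0,0,0],0],
    [[0,0,0],0],
    [[0,0,0],0],
    [[0,0,0],0],
  ],
  gripper=0.0,
)

```text
clock: 7.85
tool_pos: [0.4797, -0.1641, 0.2318]
orientation: [180.0, -0.0, -169.0]
force: [0.9, 1.3, -2.6]
opening: 0.0157
gripper_force: 30.0
```

Emit:
send_rows(
  deltas=[
    [[0,0,-0.01],0],
    [[0,0,-0.03],0],
    [[0,0,-0.055],0],
    [[0,0,-0.08],0],
    [[0,0,-0.1],0],
  ],
)

```text
clock: 8.27
tool_pos: [0.48, -0.1645, 0.3141]
orientation: [-180.0, 0.0, -169.0]
force: [0.3, 0.7, -3.8]
opening: 0.016
gripper_force: 30.0
```

Emit:
send_rows(
  deltas=[
    [[0.01,0,-0.015],0],
    [[0.03,0.01,-0.025],0],
    [[0.05,0.03,-0.025],0.03],
    [[0.08,0.05,-0.025],0.06],
    [[0.1,0.08,-0.025],0.1],
  ],
)

```text
clock: 8.68
tool_pos: [0.3874, -0.1173, 0.3322]
orientation: [-180.0, -0.1, -178.2]
force: [-0.0, 1.3, -2.7]
opening: 0.0157
gripper_force: 30.0
```

Emit:
send_rows(
  deltas=[
    [[0,0.03,0],0],
    [[0,0.06,0],0],
    [[0,0.1,0],0],
    [[0,0.14,0],0],
    [[0,0.18,0],0],
  ],
)

```text
clock: 9.1
tool_pos: [0.3835, 0.0282, 0.3329]
orientation: [180.0, 0.1, -178.0]
force: [1.4, -0.0, -4.4]
opening: 0.0157
gripper_force: 30.0
```

```bash
python3 - <<'E'
from h import *
o=ctrl.get_obs();print(o["tool_pos"],o["orientation"],o["force"],o["opening"])
a=ctrl.snapshot("scene");b=ctrl.snapshot("top")
cv2.imwrite("pics/g2.png",np.hstack([cv2.resize(a["color"][100:250,200:400,::-1],(520,390)),cv2.resize(b["color"][140:340,200:340,::-1],(273,390))]))
E
```

```text
[0.38349688 0.02816185 0.33290164] [ 1.79977792e+02  5.57831071e-02 -1.78031861e+02] [ 1.3536371  -0.01711196 -4.44785326] 0.015688066797855043
```

View pics/g2.png

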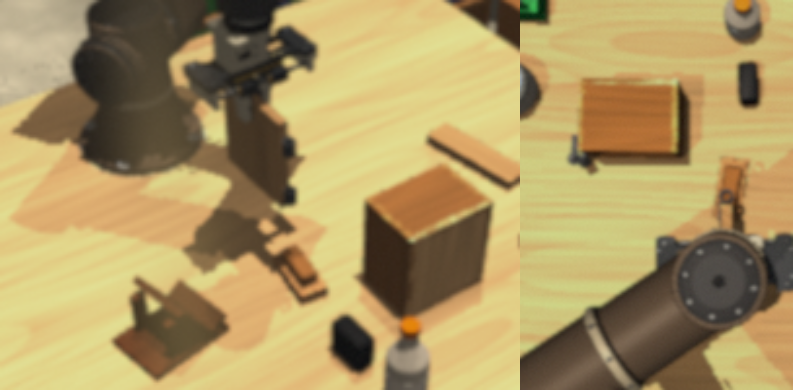

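The left half of the picture shows the door upright in the gripper, knuckles toward the cupboard. The right half shows a knuckle sticking out near (727,200). Next I'll fit the in-hand pose.

```bash
cat > hand.py <<'E'
from h import *
o=ctrl.get_obs();tcp=np.array(o["tool_pos"]);yaw=o["orientation"][2]
sh=[ctrl.snapshot(n) for n in("scene","top")]
ms=[]
for s,n0 in zip(sh,("scene","top")):
    L=best(s,"door_center");print(n0,[(round(l[0],2),l[1].round(0),l[2].sum()) for l in L[:3]]);ms.append(L[0][2] if L else None)
R0=Ro.from_euler("z",yaw+90,degrees=True).as_matrix()   # door x = -tool y
low=[box((-8,-80,-84),(8,80,35)),tube(0,93,-64,-38,11),tube(0,93,31,57,11)]
def pose(p): # dy,c,a(in plane deg/100),b(tilt)
    R=R0@Ro.from_euler("xy",[p[2]*100,p[3]*100],degrees=True).as_matrix()
    piv=np.array([0,0,.062]) # pad point in door frame
    return R,tcp+R0@[0,p[0],0]-[0,0,.058+p[1]]-R@piv
G=[]
for s in sh:
    g=cv2.GaussianBlur(s["color"].astype(np.float32),(0,0),.8)
    G.append(np.sqrt(sum(cv2.Sobel(g[:,:,c],cv2.CV_32F,1,0)**2+cv2.Sobel(g[:,:,c],cv2.CV_32F,0,1)**2 for c in range(3))))
seg=lambda P,Q,n=60:(np.array(P)+(np.array(Q)-np.array(P))*np.linspace(.03,.97,n)[:,None])/1000
E=[seg((8,-80,-84),(8,80,-84)),seg((8,-80,-84),(8,-80,20)),seg((8,80,-84),(8,80,25)),seg((8,80,-84),(-8,80,-84),15)]
def es(p):
    R,t=pose(p);q=proj(sh[0],np.vstack(E)@R.T+t).astype(np.float32)
    return -cv2.remap(G[0],q[:,:1],q[:,1:],cv2.INTER_LINEAR).mean()
def ious(p):
    R,t=pose(p);m=ms[0].copy();r=mask(sh[0],low,R,t)
    # ignore rows above the lower part on the leaf
    cut=int(proj(sh[0],[R@[0,0,.03]+t])[0,1]); m[:cut]=0;r[:cut]=0
    return 1-np.minimum(r,m).sum()/np.maximum(r,m).sum()
for f in(ious,es):
    for n in(3,4):
        g=lambda p:f(np.r_[p,np.zeros(4-n)])
        r=fit(g,np.zeros(n),np.array([.006,.006,.03,.03])[:n]);print(f.__name__,n,r.x.round(4),round(r.fun,4))
R,t=pose(np.r_[r.x,np.zeros(4-len(r.x))])
R3,t3=pose(np.zeros(4))
im=cv2.resize(sh[0]["color"][:,:,::-1],None,fx=6,fy=6,interpolation=cv2.INTER_CUBIC)
for R_,t_,c in((R3,t3,(0,255,0)),(R,t,(0,0,255))):
  for p in DOOR[:3]: cv2.polylines(im,[cv2.convexHull(((proj(sh[0],p@R_.T+t_)+.5)*6).astype(np.float32)).astype(np.int32)],True,c,1)
c0=proj(sh[0],[t])[0].astype(int)
im2=cv2.resize(sh[1]["color"][:,:,::-1],None,fx=6,fy=6,interpolation=cv2.INTER_CUBIC)
c1=proj(sh[1],[t3+R3@[0,.093,.05]])[0].astype(int)
for p in DOOR[1:3]: cv2.polylines(im2,[cv2.convexHull(((proj(sh[1],p@R3.T+t3)+.5)*6).astype(np.float32)).astype(np.int32)],True,(0,255,0),1)
w=lambda im,c,a,b:im[(c[1]-b)*6:(c[1]+b)*6,(c[0]-a)*6:(c[0]+a)*6]
cv2.imwrite("pics/hand%d.png"%(o["clock"]*10),np.hstack([w(im,c0,38,45),w(im2,c1,25,45)]))
E
python3 hand.py;ls pics
```

```text
scene [(0.61, array([300., 159.]), np.float32(839.0)), (0.15, array([263., 227.]), np.float32(1038.0))]
top [(0.55, array([305., 248.]), np.float32(168.0))]
ious 3 [-0.0056 -0.0019  0.0141] 0.0983
ious 4 [-0.0038 -0.0032  0.0136 -0.0022] 0.0957
es 3 [ 0.0141 -0.0152 -0.061 ] -305.1385
es 4 [ 0.0109 -0.019   0.0022 -0.0173] -305.2058
f_scene.png
f_top.png
g1.png
g2.png
hand92.png
scene0.png
top0.png
v1.png
v2.png
```

View pics/hand92.png

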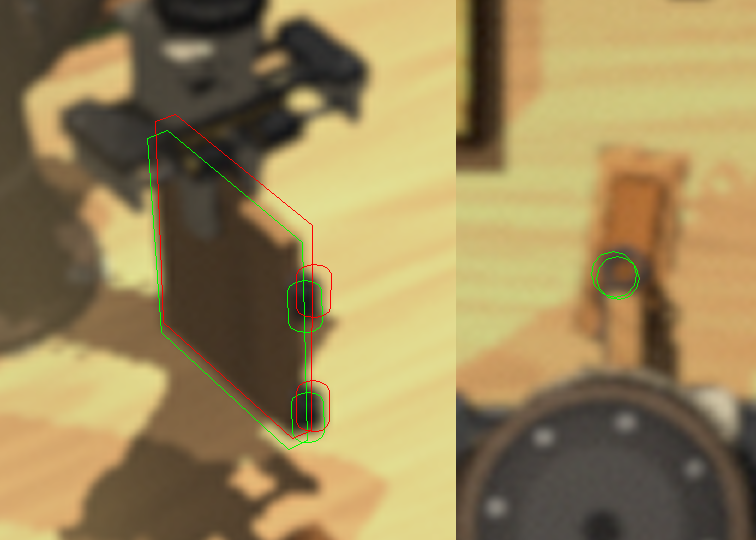

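```bash
cat > h2.py <<'E'
from hand import *
E
sed -i 's/^for f in(ious,es):/for f in():/; s/^R,t=pose(np.r_\[r.x.*/R,t=pose(np.zeros(4))/' hand.py
cat >> h2.py <<'E'
g=cv2.cvtColor(sh[1]["color"],cv2.COLOR_RGB2GRAY);g=cv2.resize(g,None,fx=4,fy=4,interpolation=cv2.INTER_CUBIC)
C=cv2.HoughCircles(g,cv2.HOUGH_GRADIENT,1,40,param1=120,param2=30,minRadius=60,maxRadius=110)
print("circ",None if C is None else (C[0][:4]/4-.4).round(1))
for z in(.4,.45,.5,.55,.6):print(z,proj(sh[1],[[tcp[0],tcp[1],z]]).round(1))
# free fit with lateral shift
def p5(p):
    R,t=pose(np.r_[p[0],p[1],p[2],p[3]]);return R,t+R0@[p[4],0,0]
def cst(p,w=(1,1)):
    R,t=p5(p);c=0
    m=ms[0].copy();r=mask(sh[0],low,R,t);cut=int(proj(sh[0],[R@[0,0,.03]+t])[0,1]);m[:cut]=0;r[:cut]=0
    c+=w[0]*(1-np.minimum(r,m).sum()/np.maximum(r,m).sum())
    m=ms[1].copy();r=mask(sh[1],[box((-8,-80,-84),(8,80,84))]+DOOR[1:3],R,t)
    cut=int(proj(sh[1],[R@[0,.055,.084]+t])[0,1]);m[cut:]=0;r[cut:]=0
    return c+w[1]*(1-np.minimum(r,m).sum()/np.maximum(r,m).sum())
for k in((0,1,4),(0,1,2,4),(0,1,2,3,4)):
    def q(v):
        p=np.zeros(5);p[list(k)]=v;return p
    r=fit(lambda v:cst(q(v)),np.zeros(len(k)),np.array([.006,.006,.03,.03,.006])[list(k)]);print(k,r.x.round(4),round(r.fun,4))
yy,xx=np.nonzero(ms[1]);print("topmask",xx.min(),xx.max(),yy.min(),yy.max())
E
python3 h2.py
```

```text
scene [(0.77, array([301., 160.]), np.float32(769.0))]
top [(0.65, array([307., 250.]), np.float32(54.0)), (0.38, array([191., 184.]), np.float32(905.0))]
circ None
0.4 [[305.7 275.7]]
0.45 [[305.3 276.8]]
0.5 [[304.9 277.9]]
0.55 [[304.4 279.2]]
0.6 [[303.9 280.6]]
(0, 1, 4) [-0.006  -0.0032  0.0007] 0.5825
(0, 1, 2, 4) [-0.0055 -0.0041  0.0151  0.0009] 0.5865
(0, 1, 2, 3, 4) [-0.0069 -0.0034  0.0127  0.0132  0.0024] 0.5306
topmask 305 309 244 256
```

```bash
cat > h3.py <<'E'
from hand import *
R,t=pose(np.zeros(4))
print(tcp,yaw,o["joint_pos"])
im=sh[1]["color"].astype(int)
for y in(.045,.06,.075):
    q=proj(sh[1],[R@[-.008,y,.084]+t,R@[.008,y,.084]+t,R@[.008,y,-.084]+t]);print(y,q.round(1).tolist())
    r=int(round(q[0,1]));print(r,[(c,im[r,c].tolist()) for c in range(298,318)])
q=proj(sh[1],[R@[0,.093,.057]+t,R@[0,.104,.057]+t]);print("kn",q.round(1))
for r in range(int(q[0,1])-5,int(q[0,1])+5):print(r,im[r,298:316].sum(1).tolist())
E
python3 h3.py | tail -n +3
```

```text
[0.38413183 0.0263548  0.33213936] -178.0979527233704 [ 3.38043442e+01 -1.01419021e+01 -2.85541742e+01  3.04118728e-03
 -7.16029364e+01 -1.21903256e+02]
0.045 [[303.6, 257.9], [309.2, 257.8], [309.9, 257.0]]
258 [(298, [174, 146, 103]), (299, [165, 141, 103]), (300, [143, 123, 92]), (301, [125, 109, 86]), (302, [107, 94, 76]), (303, [103, 90, 71]), (304, [103, 90, 72]), (305, [102, 90, 70]), (306, [105, 92, 73]), (307, [104, 91, 70]), (308, [102, 87, 68]), (309, [107, 92, 70]), (310, [112, 98, 77]), (311, [118, 104, 83]), (312, [118, 105, 83]), (313, [112, 98, 77]), (314, [101, 88, 67]), (315, [95, 80, 58]), (316, [118, 93, 64]), (317, [164, 130, 82])]
0.06 [[303.5, 252.6], [309.1, 252.5], [309.8, 252.3]]
253 [(298, [208, 168, 106]), (299, [209, 169, 108]), (300, [201, 161, 100]), (301, [192, 153, 96]), (302, [187, 148, 94]), (303, [177, 141, 93]), (304, [159, 127, 85]), (305, [163, 125, 81]), (306, [185, 138, 84]), (307, [194, 142, 84]), (308, [198, 144, 87]), (309, [188, 139, 85]), (310, [152, 113, 69]), (311, [97, 72, 43]), (312, [66, 47, 28]), (313, [67, 50, 33]), (314, [72, 54, 
[... 866 characters left out ...]
 244, 249, 258, 306, 338, 348, 390]
239 [521, 509, 476, 425, 332, 264, 242, 221, 206, 220, 235, 243, 230, 234, 306, 343, 352, 387]
240 [520, 497, 463, 405, 324, 259, 234, 215, 221, 235, 248, 254, 237, 227, 291, 345, 360, 398]
241 [523, 493, 447, 398, 321, 268, 244, 222, 227, 242, 245, 238, 224, 210, 267, 348, 392, 427]
242 [516, 474, 435, 384, 311, 262, 250, 232, 230, 233, 216, 202, 181, 167, 232, 335, 413, 459]
243 [512, 461, 406, 351, 291, 251, 245, 241, 242, 224, 198, 184, 165, 149, 190, 306, 410, 459]
244 [504, 445, 371, 307, 264, 249, 267, 289, 311, 290, 278, 250, 222, 159, 156, 246, 345, 415]
245 [483, 435, 366, 299, 252, 253, 289, 364, 406, 403, 386, 360, 288, 202, 176, 195, 246, 318]
```

Emit:
send_rows(
  deltas=[
    [[-0.002,0.03,0],0],
    [[-0.004,0.065,0],0],
    [[-0.006,0.1,0],0],
    [[-0.007,0.14,0],0],
    [[-0.008,0.18,0],0],
  ],
)

```text
clock: 10.22
tool_pos: [0.3854, 0.1725, 0.3324]
orientation: [180.0, 0.0, -178.0]
force: [0.8, 0.2, -4.1]
opening: 0.0162
gripper_force: 30.0
```

Emit:
send_rows(
  deltas=[
    [[-0.001,0.04,0],0.003],
    [[-0.003,0.08,0],0.006],
    [[-0.004,0.12,0],0.01],
    [[-0.005,0.145,0],0.013],
    [[-0.0055,0.1535,0],0.016],
  ],
)

```text
clock: 10.63
tool_pos: [0.3858, 0.2971, 0.3317]
orientation: [-180.0, -0.0, -179.4]
force: [0.1, -0.2, -3.0]
opening: 0.016
gripper_force: 30.0
```

Emit:
send_rows(
  deltas=[
    [[0,0,0.01],0],
    [[0,0,0.03],0],
    [[0,0,0.05],0],
    [[0,0,0.075],0],
    [[0,0,0.09],0],
  ],
)

```text
clock: 11.05
tool_pos: [0.385, 0.2924, 0.2579]
orientation: [-179.9, -0.1, -179.5]
force: [0.0, -0.5, -3.4]
opening: 0.0159
gripper_force: 30.0
```

Emit:
send_rows(
  deltas=[
    [[0,0,0.004],0],
    [[0,0,0.004],0],
    [[0,0,0.004],0],
    [[0,0,0.004],0],
    [[0,0,0.004],0],
  ],
)

```text
clock: 11.47
tool_pos: [0.3859, 0.2945, 0.2579]
orientation: [179.9, 0.1, -179.4]
force: [-0.1, 0.1, -3.8]
opening: 0.0157
gripper_force: 30.0
```

```bash
cat > pre.py <<'E'
from h import *
import sys
o=ctrl.get_obs();tcp=np.array(o["tool_pos"]);yaw=o["orientation"][2];print(tcp,o["orientation"],o["force"])
s=ctrl.snapshot("top");im0=cv2.imread("pics/top0.png")[:,:,::-1]
R0=Ro.from_euler("z",yaw+90,degrees=True).as_matrix()
t=tcp-[0,0,.120]
Rc=Ro.from_euler("z",.4,degrees=True).as_matrix();tc=np.array([.4824,.1946,0])
Z=10
def draw(img,door):
    big=cv2.resize(img[:,:,::-1],None,fx=Z,fy=Z,interpolation=cv2.INTER_CUBIC)
    L=[(p,Rc,tc,(255,0,0)) for p in PINS+[box((70,-80,172),(190,80,172.1))]]
    if door:L+=[(p,R0,t,(0,255,0)) for p in DOOR[:3]]
    for p,R,tt,c in L:
        cv2.polylines(big,[cv2.convexHull(((proj(s,p@R.T+tt)+.5)*Z).astype(np.float32)).astype(np.int32)],True,c,1)
    return big
p=proj(s,[Rc@[.06,.094,.1]+tc])[0].astype(int);print("pins",proj(s,[Rc@[.06,.094,.151]+tc,Rc@[.06,.094,.032]+tc]).round(1).tolist(),p)
a,b=19,28
f=lambda i,dx,dy:i[(p[1]+dy-b)*Z:(p[1]+dy+b)*Z,(p[0]+dx-a)*Z:(p[0]+dx+a)*Z]
cv2.imwrite("pics/pre%d.png"%(o["clock"]*10),np.hstack([f(draw(im0,0),5,0),f(draw(s["color"],1),0,12)]))
E
python3 pre.py; ls pics | grep pre
```

```text
[0.38593334 0.29446546 0.25793616] [ 1.79917769e+02  6.00048827e-02 -1.79435740e+02] [-0.12769982  0.10995622 -3.7760193 ]
pins [[226.3, 220.3], [232.9, 222.6]] [229 221]
pre114.png
```

View pics/pre114.png

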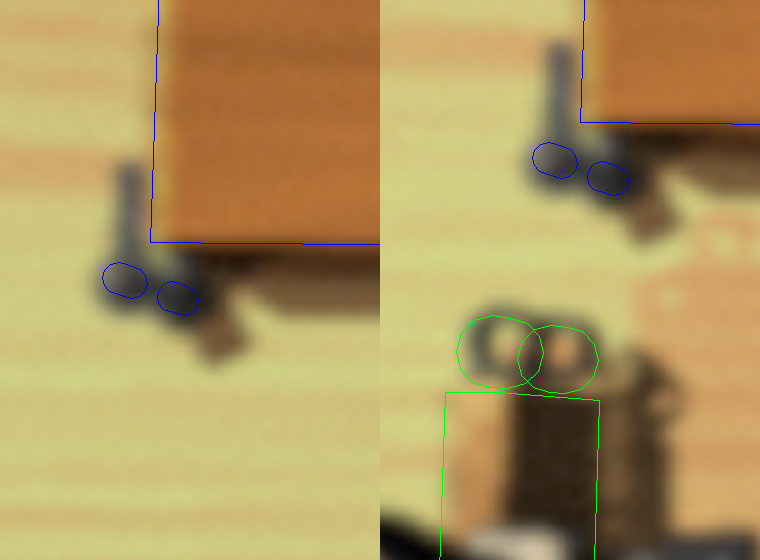

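The left panel shows the pin heads near (125,282) and (180,298), matching the blue prediction. In the right panel the knuckle rings, near (507,342) and (562,348), sit about 1 px further in and to the right of the green nominal. I'll move the knuckles over the pins with that correction.

Emit:
send_rows(
  deltas=[
    [[-0.01,-0.002,0],0],
    [[-0.025,-0.004,0],0],
    [[-0.045,-0.006,0],0],
    [[-0.062,-0.007,0],0],
    [[-0.07,-0.007,0],0],
  ],
)

```text
clock: 11.93
tool_pos: [0.4438, 0.2892, 0.2569]
orientation: [-180.0, 0.0, -179.5]
force: [0.2, 0.1, -5.3]
opening: 0.0161
gripper_force: 30.0
```

Emit:
send_rows(
  deltas=[
    [[-0.002,0,0],0],
    [[-0.0044,0,0],0],
    [[-0.0044,0,0],0],
    [[-0.0044,0,0],0],
    [[-0.0044,0,0],0],
  ],
)

```text
clock: 12.35
tool_pos: [0.4448, 0.2892, 0.257]
orientation: [180.0, -0.0, -179.4]
force: [-0.3, -0.2, -3.9]
opening: 0.0157
gripper_force: 30.0
```

```bash
sed -i 's/^t=tcp-.*/t=tcp-[0,0,.120]+[.0033,-.0015,0]/; s/f(draw(s\["color"\],1),0,12)/f(draw(s["color"],1),0,0)/' pre.py; python3 pre.py; ls pics | grep pre
```

```text
[0.44480697 0.28924322 0.25701852] [ 1.79996485e+02 -4.84929843e-03 -1.79411735e+02] [-0.30920493 -0.21237108 -3.92409652]
pins [[226.3, 220.3], [232.9, 222.6]] [229 221]
pre114.png
pre123.png
```

Emit:
send_rows(
  deltas=[
    [[0,0,0.003],0],
    [[0,0,0.006],0],
    [[0,0,0.009],0],
    [[0,0,0.012],0],
    [[0,0,0.015],0],
  ],
)

```text
clock: 12.82
tool_pos: [0.4451, 0.2892, 0.2446]
orientation: [-180.0, -0.0, -179.4]
force: [-0.0, -0.3, -3.1]
opening: 0.0156
gripper_force: 30.0
```

Emit:
send_rows(
  deltas=[
    [[0,0,0.002],0],
    [[0,0,0.004],0],
    [[0,0,0.006],0],
    [[0,0,0.008],0],
    [[0,0,0.01],0],
  ],
)

```text
clock: 13.23
tool_pos: [0.4452, 0.2892, 0.2368]
orientation: [-180.0, 0.0, -179.4]
force: [1.0, 0.2, -3.6]
opening: 0.0159
gripper_force: 30.0
```

Emit:
send_rows(
  deltas=[
    [[0,0,0.001],0],
    [[0,0,0.002],0],
    [[0,0,0.003],0],
    [[0,0,0.004],0],
    [[0,0,0.005],0],
  ],
)

```text
clock: 13.65
tool_pos: [0.4452, 0.2893, 0.233]
orientation: [180.0, 0.0, -179.4]
force: [-0.4, -0.8, -4.3]
opening: 0.0158
gripper_force: 30.0
```

Emit:
send_rows(
  deltas=[
    [[0,0,0.001],0],
    [[0,0,0.002],0],
    [[0,0,0.003],0],
    [[0,0,0.004],0],
    [[0,0,0.005],0],
  ],
)

```text
clock: 14.07
tool_pos: [0.4452, 0.2893, 0.229]
orientation: [180.0, 0.0, -179.4]
force: [0.1, 0.1, -2.9]
opening: 0.016
gripper_force: 30.0
```

Emit:
send_rows(
  deltas=[
    [[0,0,0.001],0],
    [[0,0,0.002],0],
    [[0,0,0.003],0],
    [[0,0,0.004],0],
    [[0,0,0.005],0],
  ],
)

```text
clock: 14.48
tool_pos: [0.4456, 0.2899, 0.2255]
orientation: [179.9, 0.1, -179.4]
force: [0.3, 2.4, 0.4]
opening: 0.0162
gripper_force: 30.0
```

Emit:
send_rows(
  deltas=[
    [[0,0,0.001],0],
    [[0,0,0.0015],0],
    [[0,0,0.002],0],
    [[0,0,0.0025],0],
    [[0,0,0.0025],0],
  ],
)

```text
clock: 14.9
tool_pos: [0.4455, 0.2898, 0.2234]
orientation: [179.9, 0.1, -179.4]
force: [-0.1, 3.6, 3.2]
opening: 0.0159
gripper_force: 30.1
```

```bash
python3 -c "
from plant import ctrl
o=ctrl.get_obs();print(o['tool_pos'],o['orientation'],o['force'],o['moment'])"
```

```text
[0.44546924 0.28978799 0.22343084] [ 1.79931348e+02  5.83462030e-02 -1.79406913e+02] [-0.0994034   3.61793965  3.2257455 ] [ 1.8706511  -0.12837563  0.43553545]
```

Emit:
send_rows(
  deltas=[
    [[0,0.0005,0],0],
    [[0,0.001,0],0],
    [[0,0.0015,0],0],
    [[0,0.0015,0],0],
    [[0,0.0015,0],0],
  ],
)

```text
clock: 15.32
tool_pos: [0.4451, 0.2904, 0.2224]
orientation: [-180.0, -0.0, -179.4]
force: [1.4, 4.0, -3.2]
opening: 0.0162
gripper_force: 30.1
```

```bash
cat > st.py <<'E'
from plant import ctrl
o=ctrl.get_obs();print(o['tool_pos'].round(4),o['orientation'].round(2),o['force'].round(1),o['moment'].round(2),o['opening'],o['gripper_force'],o['clock'])
E
python3 st.py
```

```text
[0.4451 0.2904 0.2224] [-1.7998e+02 -3.0000e-02 -1.7944e+02] [ 1.4  4.  -3.2] [ 2.   -0.69  0.42] 0.016199017365905444 30.07744163274765 15.3167
```

Emit:
send_rows(
  deltas=[
    [[0,0.0005,0],0],
    [[0,0.001,0],0],
    [[0,0.0015,0],0],
    [[0,0.002,0],0],
    [[0,0.002,0],0],
  ],
)

```text
clock: 15.73
tool_pos: [0.4449, 0.2915, 0.2226]
orientation: [-179.9, -0.1, -179.5]
force: [2.2, 1.1, -4.3]
opening: 0.0158
gripper_force: 30.0
```

```bash
python3 st.py
```

```text
[0.4449 0.2915 0.2226] [-1.7993e+02 -5.0000e-02 -1.7946e+02] [ 2.2  1.1 -4.3] [ 0.79 -0.78  0.09] 0.015823521409806883 29.99035120010376 15.7333
```

Emit:
send_rows(
  deltas=[
    [[-0.0005,0.0005,0],0],
    [[-0.001,0.0008,0.001],0],
    [[-0.001,0.0008,0.002],0],
    [[-0.001,0.0008,0.003],0],
    [[-0.001,0.0008,0.004],0],
  ],
)

```text
clock: 16.15
tool_pos: [0.4456, 0.2922, 0.2194]
orientation: [-179.9, -0.0, -179.5]
force: [0.6, -0.4, -4.3]
opening: 0.0154
gripper_force: 30.0
```

```bash
python3 st.py
```

```text
[0.4456 0.2922 0.2194] [-1.7995e+02 -5.0000e-02 -1.7945e+02] [ 0.6 -0.4 -4.3] [-0.04  0.02 -0.04] 0.015368088732698003 29.989685118198395 16.15
```

Free of contact and aligned. I'll keep lowering until it seats.

Emit:
send_rows(
  deltas=[
    [[0,0,0.001],0],
    [[0,0,0.002],0],
    [[0,0,0.003],0],
    [[0,0,0.004],0],
    [[0,0,0.005],0],
  ],
)

```text
clock: 16.57
tool_pos: [0.4459, 0.2927, 0.2157]
orientation: [-180.0, -0.0, -179.4]
force: [-0.1, 0.3, -3.5]
opening: 0.016
gripper_force: 30.0
```

Emit:
send_rows(
  deltas=[
    [[0,0,0.0005],0],
    [[0,0,0.001],0],
    [[0,0,0.0015],0],
    [[0,0,0.002],0],
    [[0,0,0.0025],0],
  ],
)

```text
clock: 16.98
tool_pos: [0.446, 0.2927, 0.2137]
orientation: [180.0, 0.0, -179.4]
force: [-0.0, 0.4, -4.2]
opening: 0.0158
gripper_force: 30.0
```

```bash
python3 st.py
```

```text
[0.446  0.2927 0.2137] [ 180.      0.   -179.43] [-0.   0.4 -4.2] [-0.05 -0.01 -0.01] 0.015764631761672435 29.989657402038574 16.9833
```

Emit:
send_rows(
  deltas=[
    [[0,0,0.0005],0],
    [[0,0,0.001],0],
    [[0,0,0.0015],0],
    [[0,0,0.002],0],
    [[0,0,0.0025],0],
  ],
)

```text
clock: 17.4
tool_pos: [0.4459, 0.2927, 0.2117]
orientation: [-180.0, 0.0, -179.4]
force: [-0.0, 0.8, -4.1]
opening: 0.0159
gripper_force: 30.0
```

Emit:
send_rows(
  deltas=[
    [[0,0,0.0005],0],
    [[0,0,0.001],0],
    [[0,0,0.0015],0],
    [[0,0,0.002],0],
    [[0,0,0.0025],0],
  ],
)

```text
clock: 17.82
tool_pos: [0.4459, 0.2927, 0.2097]
orientation: [180.0, 0.0, -179.4]
force: [-0.9, -0.2, -4.4]
opening: 0.0159
gripper_force: 30.0
```

Emit:
send_rows(
  deltas=[
    [[0,0,0.0005],0],
    [[0,0,0.001],0],
    [[0,0,0.0015],0],
    [[0,0,0.002],0],
    [[0,0,0.0025],0],
  ],
)

```text
clock: 18.23
tool_pos: [0.4458, 0.2928, 0.2085]
orientation: [180.0, 0.0, -179.4]
force: [-6.6, -0.8, 8.2]
opening: 0.0158
gripper_force: 30.0
```

Emit:
send_rows(
  deltas=[
    [[0,0,0.0005],0],
    [[0,0,0.001],0],
    [[0,0,0.0015],0],
    [[0,0,0.002],0],
    [[0,0,0.0025],0],
  ],
)

```text
clock: 18.65
tool_pos: [0.4456, 0.2929, 0.2078]
orientation: [179.9, 0.0, -179.4]
force: [-13.1, -1.9, 19.0]
opening: 0.0161
gripper_force: 30.0
```

```bash
python3 st.py; sed -i 's/-.120\]/-.116]/;s/tcp-\[0,0,.120\]/tcp-[0,0,.116]/' pre.py; python3 hand.py; python3 pre.py; ls pics
```

```text
[0.4456 0.2929 0.2078] [ 1.7995e+02  4.0000e-02 -1.7939e+02] [-13.1  -1.9  19. ] [-0.75  4.16 -0.16] 0.016149097314686663 30.00622719526291 18.65
scene [(0.69, array([359., 162.]), np.float32(414.0)), (0.28, array([265., 231.]), np.float32(1046.0))]
top [(0.7, array([226., 235.]), np.float32(361.0))]
[0.44563843 0.29291955 0.20778417] [ 1.79940536e+02  4.12020437e-02 -1.79397828e+02] [-11.82127156  -1.9952466   15.91612527]
pins [[226.3, 220.3], [232.9, 222.6]] [229 221]
f_scene.png
f_top.png
g1.png
g2.png
hand186.png
hand92.png
hand94.png
hand96.png
pre114.png
pre123.png
pre188.png
scene0.png
top0.png
v1.png
v2.png
```

The final force rise comes at TCP z ≈ 0.209, which is 24 mm below the expected pin entry, so the knuckles are down on the shoulders. I'll unload the wrist and release.

Emit:
send_rows(
  deltas=[
    [[0,0,-0.0005],0],
    [[0,0,-0.001],0],
    [[0,0,-0.0015],0],
    [[0,0,-0.002],0],
    [[0,0,-0.002],0],
  ],
)

```text
clock: 19.32
tool_pos: [0.4458, 0.2929, 0.208]
orientation: [180.0, 0.0, -179.4]
force: [-5.6, 0.0, 5.9]
opening: 0.0158
gripper_force: 30.0
```

```bash
python3 st.py; python3 -c "
from plant import ctrl
print(ctrl.get_obs()['joint_pos'].round(1))"
```

```text
[0.4458 0.2929 0.208 ] [ 1.7996e+02  2.0000e-02 -1.7942e+02] [-5.6  0.   5.9] [-0.14  1.99  0.01] 0.015830390973433032 30.000623166561127 19.3167
[  54.4   11.4  -23.9   -0.   -54.6 -143.8]
```

Emit:
send_rows(
  deltas=[
    [[0,0,0],0],
    [[0,0,0],0],
    [[0,0,0],0],
    [[0,0,0],0],
    [[0,0,0],0],
  ],
  gripper=0.4,
)

```text
clock: 19.73
tool_pos: [0.4461, 0.2927, 0.2073]
orientation: [-180.0, 0.0, -179.4]
force: [-1.0, -0.8, 0.4]
opening: 0.0345
gripper_force: 0.0
```

```bash
python3 st.py
```

```text
[0.4461 0.2927 0.2073] [-180.      0.   -179.44] [-1.  -0.8  0.4] [-0.03  0.   -0.01] 0.034530608438643313 0.0 19.7333
```

Emit:
send_rows(
  deltas=[
    [[0,0,-0.008],0],
    [[0,0,-0.02],0],
    [[0,0,-0.04],0],
    [[0,0,-0.065],0],
    [[0,0,-0.09],0],
  ],
)

```text
clock: 20.15
tool_pos: [0.446, 0.2926, 0.281]
orientation: [-180.0, 0.0, -179.4]
force: [0.0, -0.3, -0.3]
opening: 0.0351
gripper_force: 0.0
```

```bash
python3 st.py; python3 pre.py; cat > fin.py <<'E'
from h import *
s=ctrl.snapshot("top");s2=ctrl.snapshot("scene");o=ctrl.get_obs();print(o["tool_pos"])
Rc=Ro.from_euler("z",.4,degrees=True).as_matrix();H=Rc@[.06,.094,0]+[.4824,.1946,0]
# fit door open angle & height from top mask
for k,sx in(("top",s),("scene",s2)):
    L=best(sx,"door_center");print(k,[(round(l[0],2),l[1].round(0),l[2].sum()) for l in L[:3]])
E
python3 fin.py; ls pics|grep pre
```

```text
[0.446  0.2926 0.281 ] [-1.7999e+02  1.0000e-02 -1.7942e+02] [ 0.  -0.3 -0.3] [ 0.1  -0.03 -0.  ] 0.035086505867727914 0.0 20.15
[0.44596689 0.2926076  0.28096994] [-1.79993904e+02  1.14783355e-02 -1.79424141e+02] [ 0.02262131 -0.27572464 -0.32654231]
pins [[226.3, 220.3], [232.9, 222.6]] [229 221]
[0.44660428 0.2933644  0.28202557]
top [(0.66, array([228., 236.]), np.float32(351.0))]
scene [(0.95, array([355., 160.]), np.float32(485.0))]
pre114.png
pre123.png
pre188.png
pre201.png
```

Emit:
send_rows(
  deltas=[
    [[0.01,0.015,0],0],
    [[0.02,0.03,0],0],
    [[0.03,0.05,0],0],
    [[0.042,0.072,0],0],
    [[0.042,0.072,0],0],
  ],
  gripper=0.0,
)

```text
clock: 20.82
tool_pos: [0.4107, 0.3517, 0.2786]
orientation: [-180.0, -0.0, -179.4]
force: [0.7, 0.7, 0.5]
opening: 0.0074
gripper_force: 0.0
```

Emit:
send_rows(
  deltas=[
    [[0,0,0.015],0],
    [[0,0,0.035],0],
    [[0,0,0.06],0],
    [[0,0,0.085],0],
    [[0,0,0.095],0],
  ],
)

```text
clock: 21.23
tool_pos: [0.4108, 0.3484, 0.2002]
orientation: [-179.8, -0.2, -179.5]
force: [-1.8, -0.3, -0.7]
opening: 0.0005
gripper_force: 0.0
```

Emit:
send_rows(
  deltas=[
    [[0,-0.006,0],0],
    [[0,-0.012,0],0],
    [[0,-0.018,0],0],
    [[0,-0.024,0],0],
    [[0,-0.028,0],0],
  ],
)

```text
clock: 21.65
tool_pos: [0.4122, 0.3271, 0.2044]
orientation: [179.9, 0.1, -179.4]
force: [-0.5, 0.5, 0.1]
opening: 0.0004
gripper_force: 0.0
```

Emit:
send_rows(
  deltas=[
    [[0,-0.003,0],0],
    [[0,-0.006,0],0],
    [[0,-0.01,0],0],
    [[0,-0.014,0],0],
    [[0.001,-0.018,0],0],
  ],
)

```text
clock: 22.07
tool_pos: [0.4114, 0.313, 0.2034]
orientation: [180.0, 0.0, -179.4]
force: [0.4, 0.0, -0.8]
opening: 0.0003
gripper_force: 0.1
```

```bash
python3 st.py
```

```text
[0.4114 0.313  0.2034] [ 1.7999e+02  1.0000e-02 -1.7943e+02] [ 0.4  0.  -0.8] [ 0.05 -0.1  -0.01] 0.00025271087976619215 0.1269523058726918 22.0667
```

Emit:
send_rows(
  deltas=[
    [[0,-0.003,0],0],
    [[0.001,-0.006,0],0],
    [[0.001,-0.009,0],0],
    [[0.002,-0.012,0],0],
    [[0.002,-0.016,0],0],
  ],
)

```text
clock: 22.48
tool_pos: [0.4098, 0.3002, 0.2033]
orientation: [-180.0, -0.0, -179.4]
force: [0.9, -0.3, 0.9]
opening: 0.0006
gripper_force: 0.1
```

Emit:
send_rows(
  deltas=[
    [[0,-0.003,0],0],
    [[0.001,-0.006,0],0],
    [[0.001,-0.009,0],0],
    [[0.002,-0.012,0],0],
    [[0.002,-0.016,0],0],
  ],
)

```text
clock: 22.9
tool_pos: [0.4084, 0.2874, 0.2034]
orientation: [180.0, 0.0, -179.4]
force: [-0.3, 0.9, -0.1]
opening: 0.0003
gripper_force: 0.2
```

Emit:
send_rows(
  deltas=[
    [[0,-0.004,0],0],
    [[-0.001,-0.008,0],0],
    [[-0.001,-0.012,0],0],
    [[-0.002,-0.016,0],0],
    [[-0.002,-0.021,0],0],
  ],
)

```text
clock: 23.32
tool_pos: [0.4103, 0.2705, 0.2034]
orientation: [180.0, 0.0, -179.4]
force: [0.0, 0.2, 0.0]
opening: 0.0006
gripper_force: 0.2
```

Emit:
send_rows(
  deltas=[
    [[-0.001,-0.004,0],0],
    [[-0.002,-0.008,0],0],
    [[-0.002,-0.012,0],0],
    [[-0.003,-0.016,0],0],
    [[-0.004,-0.021,0],0],
  ],
)

```text
clock: 23.73
tool_pos: [0.4136, 0.2537, 0.2034]
orientation: [180.0, 0.0, -179.4]
force: [0.4, 0.2, 0.3]
opening: 0.0008
gripper_force: 0.2
```

```bash
python3 st.py; python3 fin.py
```

```text
[0.4136 0.2537 0.2034] [ 179.99    0.   -179.43] [0.4 0.2 0.3] [ 0.2  -0.07 -0.07] 0.0007982892831884284 0.1590001053409651 23.7333
[0.41349432 0.25331639 0.20329474]
top [(0.52, array([234., 233.]), np.float32(308.0)), (0.48, array([255., 199.]), np.float32(2184.0))]
scene [(0.75, array([350., 165.]), np.float32(726.0))]
```

Emit:
send_rows(
  deltas=[
    [[-0.001,-0.004,0],0],
    [[-0.003,-0.008,0],0],
    [[-0.005,-0.012,0],0],
    [[-0.007,-0.016,0],0],
    [[-0.008,-0.021,0],0],
  ],
)

```text
clock: 24.35
tool_pos: [0.4204, 0.237, 0.2034]
orientation: [-180.0, 0.0, -179.4]
force: [0.2, 0.5, -0.0]
opening: 0.0004
gripper_force: 0.2
```

Emit:
send_rows(
  deltas=[
    [[-0.002,-0.004,0],0],
    [[-0.004,-0.008,0],0],
    [[-0.006,-0.012,0],0],
    [[-0.008,-0.016,0],0],
    [[-0.01,-0.02,0],0],
  ],
)

```text
clock: 24.77
tool_pos: [0.4284, 0.221, 0.2034]
orientation: [-180.0, -0.0, -179.4]
force: [-0.4, 0.5, -0.0]
opening: 0.0007
gripper_force: 0.2
```

Emit:
send_rows(
  deltas=[
    [[-0.003,-0.004,0],0],
    [[-0.006,-0.007,0],0],
    [[-0.009,-0.011,0],0],
    [[-0.012,-0.015,0],0],
    [[-0.014,-0.018,0],0],
  ],
)

```text
clock: 25.18
tool_pos: [0.4399, 0.2067, 0.2033]
orientation: [-180.0, -0.0, -179.4]
force: [0.4, -0.4, -0.1]
opening: 0.0004
gripper_force: 0.1
```

Emit:
send_rows(
  deltas=[
    [[-0.003,-0.004,0],0],
    [[-0.006,-0.007,0],0],
    [[-0.009,-0.011,0],0],
    [[-0.012,-0.014,0],0],
    [[-0.016,-0.017,0],0],
  ],
)

```text
clock: 25.6
tool_pos: [0.4527, 0.1933, 0.2034]
orientation: [180.0, -0.0, -179.4]
force: [-0.7, 0.8, 0.3]
opening: 0.0008
gripper_force: 0.2
```

Emit:
send_rows(
  deltas=[
    [[-0.004,-0.003,0],0],
    [[-0.008,-0.006,0],0],
    [[-0.012,-0.009,0],0],
    [[-0.016,-0.011,0],0],
    [[-0.019,-0.014,0],0],
  ],
)

```text
clock: 26.02
tool_pos: [0.4683, 0.1824, 0.2033]
orientation: [-180.0, -0.0, -179.4]
force: [0.2, -0.2, 0.4]
opening: 0.0007
gripper_force: 0.1
```

Emit:
send_rows(
  deltas=[
    [[-0.004,-0.003,0],0],
    [[-0.008,-0.006,0],0],
    [[-0.012,-0.008,0],0],
    [[-0.016,-0.01,0],0],
    [[-0.02,-0.012,0],0],
  ],
)

```text
clock: 26.43
tool_pos: [0.4843, 0.1729, 0.2033]
orientation: [-180.0, -0.0, -179.4]
force: [-0.1, 0.5, -0.3]
opening: 0.0003
gripper_force: 0.1
```

```bash
python3 st.py; python3 fin.py
```

```text
[0.4843 0.1729 0.2033] [-180.     -0.   -179.43] [-0.1  0.5 -0.3] [0.08 0.05 0.04] 0.00025164128071824085 0.13760174304479733 26.4333
[0.48435193 0.17285907 0.20327865]
top []
scene [(0.94, array([340., 172.]), np.float32(459.0))]
```

Now the last 15°, slowly, watching the force.

Emit:
send_rows(
  deltas=[
    [[-0.003,-0.001,0],0],
    [[-0.006,-0.002,0],0],
    [[-0.009,-0.003,0],0],
    [[-0.012,-0.004,0],0],
    [[-0.015,-0.005,0],0],
  ],
)

```text
clock: 27.05
tool_pos: [0.4963, 0.1692, 0.2034]
orientation: [180.0, 0.0, -179.4]
force: [0.1, 0.2, 0.4]
opening: 0.0002
gripper_force: 0.1
```

Emit:
send_rows(
  deltas=[
    [[-0.003,-0.001,0],0],
    [[-0.006,-0.001,0],0],
    [[-0.009,-0.002,0],0],
    [[-0.012,-0.003,0],0],
    [[-0.015,-0.003,0],0],
  ],
)

```text
clock: 27.47
tool_pos: [0.5082, 0.1667, 0.2033]
orientation: [-180.0, -0.0, -179.4]
force: [0.1, 0.0, 0.6]
opening: 0.0002
gripper_force: 0.2
```

Emit:
send_rows(
  deltas=[
    [[-0.001,0,0],0],
    [[-0.003,0,0],0],
    [[-0.005,0,0],0],
    [[-0.006,0,0],0],
    [[-0.008,0,0],0],
  ],
)

```text
clock: 27.88
tool_pos: [0.5144, 0.1669, 0.2034]
orientation: [-180.0, -0.0, -179.4]
force: [-0.7, -0.3, 0.0]
opening: 0.0005
gripper_force: 0.2
```

Emit:
send_rows(
  deltas=[
    [[-0.001,0,0],0],
    [[-0.002,0,0],0],
    [[-0.003,0,0],0],
    [[-0.004,0,0],0],
    [[-0.005,0,0],0],
  ],
)

```text
clock: 28.3
tool_pos: [0.5185, 0.167, 0.2034]
orientation: [-180.0, 0.0, -179.4]
force: [0.1, -0.1, 0.6]
opening: 0.0009
gripper_force: 0.2
```

Emit:
send_rows(
  deltas=[
    [[-0.001,0,0],0],
    [[-0.002,0,0],0],
    [[-0.003,0,0],0],
    [[-0.004,0,0],0],
    [[-0.005,0,0],0],
  ],
)

```text
clock: 28.72
tool_pos: [0.5225, 0.167, 0.2034]
orientation: [180.0, 0.0, -179.4]
force: [-0.5, 0.1, -0.3]
opening: 0.0005
gripper_force: 0.2
```

Emit:
send_rows(
  deltas=[
    [[-0.001,0,0],0],
    [[-0.0015,0,0],0],
    [[-0.002,0,0],0],
    [[-0.0025,0,0],0],
    [[-0.0025,0,0],0],
  ],
)

```text
clock: 29.13
tool_pos: [0.5235, 0.167, 0.2029]
orientation: [-180.0, -0.1, -179.4]
force: [-5.6, 1.2, 0.2]
opening: 0.0006
gripper_force: 2.7
```

Emit:
send_rows(
  deltas=[
    [[-0.0005,0,0],0],
    [[-0.001,0,0],0],
    [[-0.001,0,0],0],
    [[-0.001,0,0],0],
    [[-0.001,0,0],0],
  ],
)

```text
clock: 29.55
tool_pos: [0.5236, 0.167, 0.2029]
orientation: [-180.0, -0.2, -179.4]
force: [-9.2, 2.2, 3.0]
opening: 0.0006
gripper_force: 4.7
```

Emit:
send_rows(
  deltas=[
    [[0.002,0,0],0],
    [[0.006,0,0],0],
    [[0.012,0,0],0],
    [[0.02,0,0],0],
    [[0.03,0,0],0],
  ],
)

```text
clock: 29.97
tool_pos: [0.5009, 0.1668, 0.2034]
orientation: [180.0, 0.0, -179.4]
force: [-0.8, 0.1, 0.2]
opening: 0.0004
gripper_force: 0.0
```

Emit:
send_rows(
  deltas=[
    [[0.02,0,-0.01],0],
    [[0.05,0,-0.03],0],
    [[0.09,0,-0.06],0],
    [[0.13,-0.03,-0.1],0],
    [[0.15,-0.06,-0.14],0],
  ],
)

```text
clock: 30.38
tool_pos: [0.3833, 0.1227, 0.3076]
orientation: [-179.9, -0.1, -179.3]
force: [0.8, 0.9, 0.3]
opening: 0.0003
gripper_force: 0.0
```

Emit:
send_rows(
  deltas=[
    [[0,-0.05,0],0],
    [[0,-0.1,0],0],
    [[0,-0.15,0],0],
    [[0,-0.2,0],0],
    [[0,-0.25,0],0],
  ],
)

```text
clock: 30.8
tool_pos: [0.387, -0.0781, 0.3083]
orientation: [180.0, 0.1, -179.4]
force: [1.7, 0.2, -0.7]
opening: 0.0006
gripper_force: 0.0
```

```bash
python3 st.py; python3 - <<'E'
from h import *
a=ctrl.snapshot("scene");b=ctrl.snapshot("top")
Rc=Ro.from_euler("z",.4,degrees=True).as_matrix();tc=np.array([.4824,.1946,0])
def crop(s,w,h,Z):
    t=Rc@[.06,0,.096]+tc
    big=cv2.resize(s["color"][:,:,::-1],None,fx=Z,fy=Z,interpolation=cv2.INTER_CUBIC)
    for p in DOOR[:1]: 
        cv2.polylines(big,[cv2.convexHull(((proj(s,p[[1,3,5,7]]@Rc.T+t)+.5)*Z).astype(np.float32)).astype(np.int32)],True,(0,255,0),1)
    c=proj(s,[t+[.03,0,.08]])[0].astype(int)
    return big[(c[1]-h)*Z:(c[1]+h)*Z,(c[0]-w)*Z:(c[0]+w)*Z]
cv2.imwrite("pics/end.png",np.hstack([crop(a,30,35,6),crop(b,35,35,6)]))
for s in(a,b):print([(round(l[0],2),l[1].round(0),l[2].sum()) for l in best(s,"door_center")])
E
```

```text
[ 0.387  -0.0781  0.3083] [ 1.7996e+02  1.4000e-01 -1.7936e+02] [ 1.7  0.2 -0.7] [ 0.01 -0.22 -0.02] 0.0005547950468135818 0.0 30.8
[(0.6, array([348., 174.]), np.float32(185.0))]
[(0.92, array([257., 219.]), np.float32(501.0))]
```

View pics/end.png

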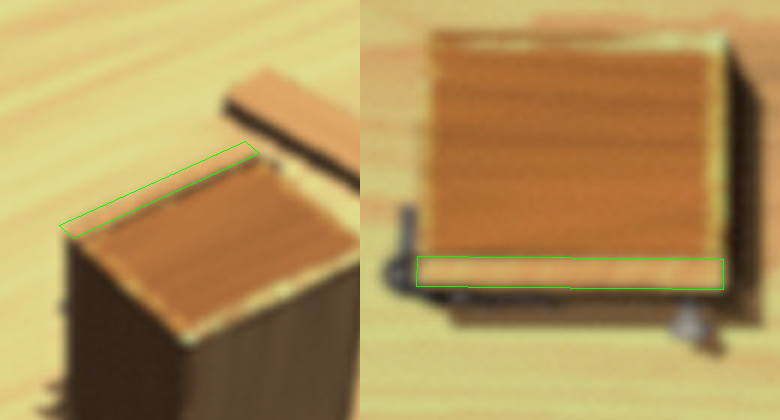

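In both views the shut leaf's top edge matches the predicted green outline: scene (60–260, 142–237) and top (417–723, 257–289). It is parallel to the front and at the right height, so the door is hung and shut.

```bash
python3 -c "
from plant import ctrl
print(ctrl.close_job())"
```

```text
the job is handed in; nothing more can be done
None
```

The door is back on both pins, fully down and swung shut gently; the gripper has let go and moved clear, and I handed the job in at about 31 s with no verdict returned.

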